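# Fit the middle V-peg and lock it with the knob under the ski stand

## Robot

A 7-joint arm with a two-finger parallel gripper is mounted at the origin on the work surface. World frame = base frame: x ahead of the robot, y to its left, z up, the work surface at z = 0. Lengths are in m, angles in degrees, forces in N, time in s.
With the tool pointing down it reaches from about 0.425 to 0.875 m from the base axis. Payload 4.7 kg.
Tool frame: the origin (TCP) lies midway between the tips of the shut fingers; the grasp point (between the pads) lies env.grip_point_offset behind it (env.grip_point_offset is the distance from the TCP to the grasp point, in m); z points along the fingers, y is the line along which they close (so a half turn about z gives the same grasp; the last joint's range is limited). The gripper opens to 87 mm and grips with 3 to 60 N. Pads are 19 mm wide; open, the fingers measure 117 mm over their backs; the gripper's body (75 mm by 190 mm) begins 51 mm behind the grasp point.
Start: joints at [-74.88, 18.392, -4.016, 83.108, 1.295, 78.541, -3.26], TCP at [0.161, 0.63, 0.223] pointing down, gripper open.
Joint ranges: [-163.93, 163.93], [-17.29, 119.83], [-79.2, 71.16], [3.27, 140.29], [-89.18, 269.18], [5.43, 117.66], [-154.24, 154.24]. Speed limits (degrees/s): [147.25, 147.25, 180, 180, 180, 180, 180].

## Interface

Orientations are given as [roll, pitch, yaw] about the fixed x, y, z axes, in that order (R = Rz(yaw) Ry(pitch) Rx(roll)).
In Python, from cell import env gives the robot as it stands.
- The arm moves only by the shell command python3 -m creep 'ROWS' [FORCE]. ROWS is a JSON object of lists of equal length, an entry for each row: "translation": the shift along the tool's x, y, z in units of 0.08 m (1.0 is 0.08 m), a list of three; "turn": the turn, a rotation vector about the tool's x, y, z in units of 180 degrees (1.0 is 180 degrees), a list of three; "grip": the opening, from 0 (shut) to 1 (fully open). In form: {"translation": [[x, y, z], ...], "turn": [[ax, ay, az], ...], "grip": [grip, ...]}. A call has 1 to 5 rows; each row shifts and turns the commanded pose from where the row before left it, along the tool's axes as they then stand; what a row does not reach is not made up. A row lasts 1/8 s, in which the tool goes at most 62.5 mm and 10.7 degrees, less where a joint would pass 70% of its speed; a pose out of reach is approached as far as the arm can. A call with a number of a shift or a turn outside -1 to 1 is refused whole. A call with a gripper value outside its range is refused whole. The fingers move at their own pace and stop on an object; FORCE is the grip in N (left out, the last holds). Time passes only in rows, so rows that do not move let the fingers close. It gives the time, the measured TCP pose, the force, the opening and the grip force at its end, in the units of the state.
- env.get_obs(): the state, without advancing time (a new reading comes with each control period).
- env.read_camera(name): name is "scene" or "side" or "wrist"; returns a dict with "frame" (384x512x3 uint8, red, green, blue), "z_map" (384x512 float32, m along the optical axis (not along the pixel's ray), 0 where there is no reading), "K" (3x3 intrinsics, pixels), "D" ([k1, k2, p1, p2, k3] as OpenCV has them; the pictures are not rectified), "rvec" (rotation vector, rad) and "tvec" (3), from world to camera coordinates, as OpenCV has them. Camera axes: x right, y down, z forward; pixel columns grow to the right and rows downward; lengths in m; the calibration is good to about 2 mm. A picture is of the moment at which its call begins.
- env.sign_off(): hands the job in; it is judged then, once.
The state is a dict: "time_s": time; "qpos": joint angles; "joint_velocities": joint speeds; "effort": joint torques, N m; "tool_pos": TCP position; "tool_rot": TCP orientation; "force": force on the tool from outside, world axes, zero at the start; "wrist_torque": the same for the moment, N m; "grip_width": finger opening in m; "grasp_force": force on a finger pad.
Only numpy, scipy, OpenCV 4.12 (cv2) and the standard library are available. Lean on these libraries where they do the work, as an engineer would, in place of code of your own. Each camera call takes 0.05 s, during which the arm holds its last target. There are 200 camera calls.

## Task

Take the loose orange V-peg out of its wooden parking block and push its shank fully down into the empty middle slot of the ski stand, its V lined up with the two pegs already there. Then swing the lever of the knob under the stand's shelf, from its left side to the right as seen from the robot, by feel until the cam bites firmly on the shank: a firm push of about 10 N on the lever should no longer turn it, and never push the lever with more than 25 N. Let go and leave the other things on the counter where they are.

Things in the scene. Friction and masses are not known exactly. Their poses are not given: they have to be found in the camera images.
- peg: the loose orange V-peg, about 0.3 kg. Origin: centre of the underside of its collar (42 mm in x, 30 in y, 6 thick); z up. Above it an 18 mm square stem to z = 42 mm, from which two arms, 18 mm wide in y, spread to +x and -x into a V 56 mm across, 75 mm high. It starts upright in the block's hole, collar on the block, in line with it within 3 degrees.
- block: fixed hardwood parking block, 90 x 90 x 55 mm, with a vertical 20 mm square through hole in the middle. Origin: centre of its underside on the counter.
- stand: fixed plywood ski stand: a shelf 18 mm thick, top 105 mm above the counter, 340 mm long in y, from x = -45 (front edge, towards the robot) to 75 mm, on two side cheeks. Origin: on the counter below the slot mark; x from front to back, y to the left. Two more V-pegs are fixed on it at y = +125 and -125 mm, their V spreading along the stand's x.
- slot (a point): mark in the empty slot, on the shelf's top (105 mm high), axes as the stand's. The slot goes through: 18 mm wide in y, from 12 mm in front of (-x) to 16 mm behind this point. A hidden fixed stop under the shelf has its face 7 to 14 mm behind (+x of) the this point, different each time; a peg 2 mm in front (-x) of centre always goes in, and the cam later pushes it back against the stop. Seated: peg origin at slot height.
- knob (a joint): cam knob under the shelf, rad, counter-clockwise from above. At 0 the lever points 140 degrees counter-clockwise from the stand's +x (front left); at 0.7 straight to the front (-x), then right; dead end at 2.1. The cam bites somewhere from 0.7 to 1.5 (hidden stop): feel for it. Free turning takes 3 to 5 N at the lever; biting, the push rises steeply, within about 0.05 rad, so go slowly. It stays where left.
- knob_axis (a point): point on the vertical axis of the knob, at the height of the lever's outer part (87 mm above the counter), 19.5 mm in front (-x) and 10 mm left (+y) of the slot mark.
- lever_ball (a point): centre of the 24 mm red ball at the lever's end, 108 mm from the knob axis, 87 mm above the counter. The lever is a 10 mm round steel bar, level from 58 mm off the axis to the ball, ahead of the shelf's front edge; nearer in it is cranked down under the shelf. Push it sideways with closed fingers on its left (+y) side, some 80 mm from the axis; over 25 N damages it.
- jar: shut glass jar, 72 mm wide, 100 mm high; origin: centre of its underside; leave alone
- mallet: hardwood mallet lying down, 250 mm long, head 52 mm high; origin near the head; leave alone
- puller: steel hook puller with black handle, lying, 200 mm long; leave alone
- cork_block: cork block 100 x 50 x 30 mm; leave alone
- wax_puck: blue wax puck, 60 mm across, 22 mm high; leave alone
- tackle_box: fixed clear plastic tackle box, lid shut, 160 x 240 x 48 mm; origin: centre of its underside
- peg_grip (a point): middle of the peg's stem, 30 mm above the peg's origin: a good place to grip, fingers closing along the peg's y (18 mm thick there). Axes as the peg's.
- peg_foot (a point): lower end of the peg's shank, 46 mm below the peg's origin. The aluminium shank is 14 mm square; its last 6 mm are a 9 mm square foot.
Things that resemble listed ones, but are neither listed nor needed, are in the scene too. What is shaped like the peg but blue is not meant.

How it is judged:
By the outcome, as a careful person would: the job done as asked, in the order asked, and still so for the second after the job is handed in, with the robot touching nothing.
It also fails if it takes over 61 s, if anything falls off the work surface, if the arm or the gripper's body presses on something with over 40 N, if the wrist force passes 120 N, or if a joint passes its speed limit or range.

## Working session

There is one attempt and no reset: what is moved stays moved. The work goes in short steps, Python scripts to look and compute and a shell command to move; the robot and the scene stay as the last step left them, time stands still between calls to the robot, and variables do not carry over. Pictures are saved under pics/ and viewed, at most 10 in all, crops included, and the job is handed in when it is done.

```bash
mkdir -p pics; ls
cat > h.py <<'E'
import numpy as np, cv2
from cell import env
def cam(n):
    c=env.read_camera(n); R=cv2.Rodrigues(np.array(c["rvec"],float))[0]; c["R"]=R; c["t"]=np.array(c["tvec"],float).ravel(); return c
def pts(c,uv):  # world points from depth
    uv=np.array(uv,float).reshape(-1,2); z=c["z_map"][uv[:,1].round().astype(int),uv[:,0].round().astype(int)]
    n=cv2.undistortPoints(uv[:,None],c["K"],np.array(c["D"],float))[:,0]
    p=np.c_[n*z[:,None],z]; return (p-c["t"])@c["R"],z
def ray(c,uv,h):
    uv=np.array(uv,float).reshape(-1,2)
    n=cv2.undistortPoints(uv[:,None],c["K"],np.array(c["D"],float))[:,0]
    d=np.c_[n,np.ones(len(n))]@c["R"]; o=-c["t"]@c["R"]
    return o+d*((h-o[2])/d[:,2])[:,None]
def save(c,name): cv2.imwrite("pics/"+name,c["frame"][:,:,::-1])
E
python3 - <<'E'
from h import *
a=cam("scene");b=cam("side");w=cam("wrist")
cv2.imwrite("pics/a.png",cv2.resize(a["frame"][:,:,::-1],(800,600)))
cv2.imwrite("pics/b.png",cv2.resize(b["frame"][:,:,::-1],(800,600)))
for c in(a,b,w): print((-c["t"]@c["R"]).round(3),c["R"][2].round(2))
s=env.get_obs();print(s, env.grip_point_offset)
E
```

```text
pics
[1.046 0.743 1.296] [-0.33 -0.51 -0.8 ]
[ 0.501 -1.128  0.842] [ 0.05  0.83 -0.56]
[0.083 0.65  0.384] [ 0.28 -0.07 -0.96]
{'time_s': 0.15, 'qpos': array([-74.88206676,  18.42963233,  -4.01673368,  83.15878393,
         1.29434336,  78.54076291,  -3.26057931]), 'joint_velocities': array([ 0.02644831, -0.02764508,  0.08281521, -0.20518111, -0.04667917,
        0.03747517,  0.05841648]), 'effort': array([-2.10049620e-04, -4.91794431e+01, -4.04723883e-01, -3.12876320e+01,
       -6.40557823e-02,  4.04785993e-02,  9.79882407e-05]), 'tool_pos': array([0.16058591, 0.62941972, 0.22170974]), 'tool_rot': array([-1.79916006e+02,  4.03012799e-03,  1.65691892e+02]), 'force': array([ 0.11649723, -0.88345799,  1.44023156]), 'wrist_torque': array([-0.05814497, -0.04514185,  0.01918409]), 'grasp_force': 0.0, 'grip_width': 0.08703908989837482} 0.0187
```

View pics/a.png

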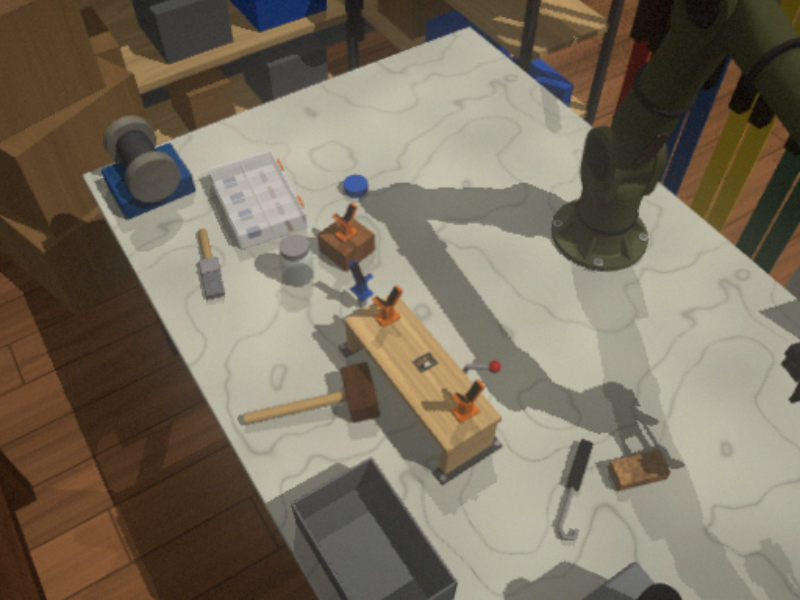

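View pics/b.png

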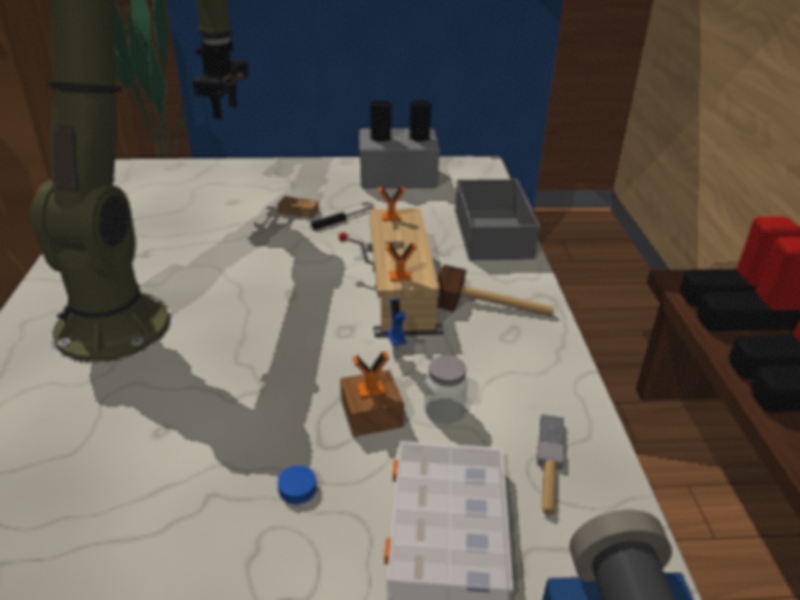

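The scene view shows the block with its peg at (345,235), the stand pegs at (388,305) and (467,400), the slot at (426,362) and the red ball at (494,367). The side view agrees: block at (372,400), stand pegs at (400,262) and (391,205), ball at (343,237). Next I measure them.

```bash
cat > m.py <<'E'
from h import *
def comps(c,kind,amin=15):
    hsv=cv2.cvtColor(c["frame"],cv2.COLOR_RGB2HSV)
    if kind=="orange": m=cv2.inRange(hsv,(6,170,110),(16,255,255))
    if kind=="red": m=cv2.inRange(hsv,(0,150,90),(4,255,255))|cv2.inRange(hsv,(174,150,90),(180,255,255))
    if kind=="brown": m=cv2.inRange(hsv,(4,70,40),(14,190,160))
    n,l,s,ce=cv2.connectedComponentsWithStats(m)
    for i in range(1,n):
        if s[i,4]>=amin:
            v,u=np.where(l==i); p,z=pts(c,np.c_[u,v]); yield ce[i],s[i,4],p[z>0]
E
python3 - <<'E'
from m import *
for n in("scene","side"):
    c=cam(n)
    for k in("orange","red"):
        for ce,a,p in comps(c,k):
            if 0.3<np.median(p[:,0])<1 and abs(np.median(p[:,1]))<.6:
                print(n,k,ce.round(1),a,np.median(p,0).round(3),p.min(0).round(3),p.max(0).round(3))
                if k=="orange":
                    h=p[:,2]-0
                    for lo,hi in((.05,.07),(.10,.118),(.118,.15),(.15,.2)):
                        q=p[(h>lo)&(h<hi)]
                        if len(q)>5: print("   ",lo,len(q),q.mean(0).round(4))
    if n=="scene":
        # block top pixels & stand top from depth
        v,u=np.mgrid[0:384,0:512]; p,z=pts(c,np.c_[u.ravel(),v.ravel()])
        for nm,m in(("stand",(abs(p[:,2]-.105)<.006)),("block",(abs(p[:,2]-.055)<.006))):
            mm=(m&(z>0)&(p[:,0]>.4)&(p[:,0]<.9)&(abs(p[:,1])<.5)).reshape(384,512).astype(np.uint8)
            k,l,s,ce=cv2.connectedComponentsWithStats(mm)
            for i in range(1,k):
                if s[i,4]>150:
                    q=p[(l==i).ravel()][:,:2]; r=cv2.minAreaRect(q.astype(np.float32)); print(nm,s[i],q.mean(0).round(3),r)
        print("slot ray",ray(c,[426/1.5625,362/1.5625],.105),"ball",ray(c,[494/1.5625,367/1.5625],.087))
E
```

```text
scene orange [221.9 149.4] 49 [ 0.519 -0.262  0.061] [ 0.495 -0.279  0.052] [ 0.541 -0.252  0.082]
    0.05 45 [ 0.5197 -0.2635  0.0607]
scene orange [247.4 200.8] 107 [0.587 0.011 0.114] [ 0.56  -0.011  0.102] [0.612 0.019 0.18 ]
    0.1 59 [0.5862 0.0087 0.1104]
    0.118 31 [0.5834 0.0116 0.1339]
    0.15 17 [0.6036 0.0092 0.1707]
scene orange [296.8 261.9] 129 [0.588 0.261 0.113] [0.556 0.241 0.103] [0.607 0.268 0.18 ]
    0.1 77 [0.5828 0.2584 0.1105]
    0.118 26 [0.5795 0.2618 0.1348]
    0.15 26 [0.6007 0.2568 0.1722]
scene red [316.5 234.1] 33 [0.471 0.202 0.095] [0.462 0.191 0.088] [0.479 0.209 0.102]
stand [ 220  190  101   99 3693] [0.598 0.141] ((0.5946028232574463, 0.1270056962966919), (0.12371615320444107, 0.3436109721660614), 1.3462896347045898)
block [145 116  51  31 360] [ 0.629 -0.447] ((0.628372073173523, -0.44005897641181946), (0.11865410208702087, 0.16185718774795532), 89.3824234008789)
block [204 140  35  25 405] [ 0.526 -0.26 ] ((0.5220552682876587, -0.26804307103157043), (0.09523138403892517, 0.09456666558980942), 11.024892807006836)
block [217 232  24  32 485] [0.697 0.079] ((0.6979268789291382, 0.07719474285840988), (0.10224766284227371, 0.054742176085710526), 71.5655517578125)
slot ray [[0.57750786 0.12981446 0.105     ]] ball [[0.4686934  0.19903136 0.087     ]]
side orange [250.  136.7] 60 [0.579 0.246 0.114] [0.562 0.232 0.11 ] [0.598 0.265 0.147]
    0.1 40 [0.5799 0.2479 0.1131]
    0.118 20 [0.579  0.2457 0.1309]
side orange [255.6 173.7] 90 [ 0.585 -0.005  0.116] [ 0.567 -0.014  0.108] [0.602 0.023 0.151]
    0.1 47 [ 0.5847 -0.0017  0.1126]
    0.118 40 [ 0.5841 -0.0053  0.1332]
side orange [236.9 246.5] 188 [ 0.52  -0.277  0.064] [ 0.496 -0.291  0.054] [ 0.544 -0.226  0.106]
    0.05 125 [ 0.5198 -0.2708  0.0616]
    0.1 6 [ 0.523  -0.2781  0.1031]
```

```bash
cat > plan.py <<'E'
# prints rows for an arc (azimuth/radius/z/yaw) from a start to a goal; tool pointing down
import numpy as np
from cell import env
def rows(p0,yaw0,p1,yaw1,n,arc=True):
    p0,p1=np.array(p0,float),np.array(p1,float)
    f=lambda p:np.array([np.arctan2(p[1],p[0]),np.hypot(p[0],p[1]),p[2]])
    s=np.linspace(0,1,n+1)[:,None]
    if arc:
        c=f(p0)*(1-s)+f(p1)*s; P=np.c_[c[:,1]*np.cos(c[:,0]),c[:,1]*np.sin(c[:,0]),c[:,2]]
    else: P=p0*(1-s)+p1*s
    Y=np.radians(yaw0+(yaw1-yaw0)*s[:,0])
    for i in range(n):
        d=P[i+1]-P[i];a=Y[i]
        print([round(float(v)/.08,2) for v in(d@[np.cos(a),np.sin(a),0],d@[np.sin(a),-np.cos(a),0],-d[2])],"turn",round(-np.degrees(Y[i+1]-Y[i])/180,4))
E
python3 -c "
from plan import *
rows([.1606,.6294,.2217],165.7,[.522,-.268,.26],11,20)"
```

```text
[-0.72, -0.07, -0.02] turn 0.043
[-0.72, -0.04, -0.02] turn 0.043
[-0.72, -0.01, -0.02] turn 0.043
[-0.72, 0.03, -0.02] turn 0.043
[-0.71, 0.06, -0.02] turn 0.043
[-0.7, 0.09, -0.02] turn 0.043
[-0.7, 0.12, -0.02] turn 0.043
[-0.69, 0.15, -0.02] turn 0.043
[-0.68, 0.18, -0.02] turn 0.043
[-0.66, 0.21, -0.02] turn 0.043
[-0.65, 0.24, -0.02] turn 0.043
[-0.64, 0.27, -0.02] turn 0.043
[-0.62, 0.29, -0.02] turn 0.043
[-0.6, 0.32, -0.02] turn 0.043
[-0.59, 0.34, -0.02] turn 0.043
[-0.57, 0.37, -0.02] turn 0.043
[-0.55, 0.39, -0.02] turn 0.043
[-0.53, 0.41, -0.02] turn 0.043
[-0.5, 0.43, -0.02] turn 0.043
[-0.48, 0.45, -0.02] turn 0.043
```

```bash
python3 -m creep '{"translation":[[-0.72,-0.07,-0.12],[-0.72,-0.04,-0.12],[-0.72,-0.01,-0.12],[-0.72,0.03,-0.12],[-0.71,0.06,-0.12]],"turn":[[0,0,0.043],[0,0,0.043],[0,0,0.043],[0,0,0.043],[0,0,0.043]],"grip":[1,1,1,1,1]}' 
python3 -m creep '{"translation":[[-0.7,0.09,0],[-0.7,0.12,0],[-0.69,0.15,0],[-0.68,0.18,0],[-0.66,0.21,0]],"turn":[[0,0,0.043],[0,0,0.043],[0,0,0.043],[0,0,0.043],[0,0,0.043]],"grip":[1,1,1,1,1]}'
python3 -m creep '{"translation":[[-0.65,0.24,0],[-0.64,0.27,0],[-0.62,0.29,0],[-0.6,0.32,0],[-0.59,0.34,0]],"turn":[[0,0,0.043],[0,0,0.043],[0,0,0.043],[0,0,0.043],[0,0,0.043]],"grip":[1,1,1,1,1]}'
python3 -m creep '{"translation":[[-0.57,0.37,0],[-0.55,0.39,0],[-0.53,0.41,0],[-0.5,0.43,0],[-0.48,0.45,0]],"turn":[[0,0,0.043],[0,0,0.043],[0,0,0.043],[0,0,0.043],[0,0,0.043]],"grip":[1,1,1,1,1]}'
```

```text
time_s: 0.88
tool_pos: [0.409, 0.4848, 0.2707]
tool_rot: [180.0, 0.0, 126.7]
force: [0.4, 0.3, 0.5]
grip_width: 0.0872
grasp_force: 0.0
time_s: 1.5
tool_pos: [0.564, 0.2527, 0.2705]
tool_rot: [180.0, 0.0, 88.0]
force: [0.5, 0.1, -0.6]
grip_width: 0.0869
grasp_force: 0.0
time_s: 2.12
tool_pos: [0.6016, -0.0169, 0.2705]
tool_rot: [180.0, -0.0, 49.3]
force: [0.3, 0.1, 0.4]
grip_width: 0.0874
grasp_force: 0.0
time_s: 2.75
tool_pos: [0.5197, -0.2691, 0.2705]
tool_rot: [180.0, -0.0, 10.6]
force: [0.8, -0.3, -0.5]
grip_width: 0.087
grasp_force: 0.0
```

Run:
```python
from m import *
c=cam("wrist"); save(c,"w1.png")
print((-c["t"]@c["R"]).round(3),env.get_obs()["tool_pos"])
for ce,a,p in comps(c,"orange",60):
    print(ce.round(1),a,np.median(p,0).round(3),p.min(0).round(3),p.max(0).round(3))
    for lo,hi in((.05,.07),(.07,.105),(.105,.122),(.122,.15)):
        q=p[(p[:,2]>lo)&(p[:,2]<hi)]
        if len(q)>20: print(lo,len(q),q.mean(0).round(4),cv2.minAreaRect(q[:,:2].astype(np.float32)))
v,u=np.mgrid[0:384,0:512]; p,z=pts(c,np.c_[u.ravel(),v.ravel()])
m=(abs(p[:,2]-.055)<.004)&(z>0)&(np.hypot(p[:,0]-.52,p[:,1]+.27)<.08); print("block",m.sum(),cv2.minAreaRect(p[m][:,:2].astype(np.float32)))
```

```text
[ 0.6   -0.253  0.433] [ 0.5141447  -0.27783024  0.27118718]
[30.7 81.7] 687 [ 0.584 -0.003  0.111] [ 0.563 -0.012  0.104] [0.605 0.023 0.146]
0.105 626 [5.844e-01 1.000e-04 1.111e-01] ((0.5835755467414856, 0.0026428252458572388), (0.04170921817421913, 0.030491206794977188), 1.985595464706421)
0.122 55 [ 0.5801 -0.0056  0.1369] ((0.5835769772529602, -0.005653760861605406), (0.018700625747442245, 0.0028757057152688503), 0.4272376596927643)
[253.4 168. ] 427 [ 0.527 -0.265  0.062] [ 0.493 -0.288  0.054] [ 0.549 -0.251  0.131]
0.05 235 [ 0.52   -0.2686  0.0604] ((0.5177384614944458, -0.26952099800109863), (0.044330377131700516, 0.030476901680231094), 10.313549041748047)
0.07 37 [ 0.5181 -0.2693  0.0992] ((0.518860399723053, -0.2698780298233032), (0.015848807990550995, 0.017990831285715103), 10.929743766784668)
0.105 25 [ 0.5114 -0.2709  0.1122] ((0.5176610946655273, -0.2699945867061615), (0.03392259031534195, 0.01781509816646576), 11.351200103759766)
0.122 128 [ 0.5428 -0.2647  0.1282] ((0.5231521129608154, -0.2687336802482605), (0.05028747394680977, 0.017380177974700928), 11.546728134155273)
[361.6 165.3] 71 [ 0.551 -0.425  0.046] [ 0.547 -0.443  0.034] [ 0.555 -0.413  0.048]
block 3007 ((0.5196826457977295, -0.2702348828315735), (0.09031723439693451, 0.08935599029064178), 12.821462631225586)
```

View pics/w1.png

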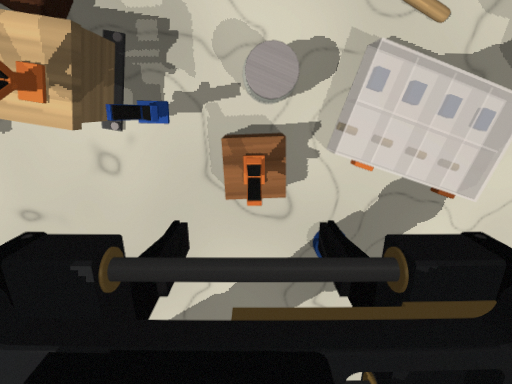

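The wrist view shows the block around (254,167) with the peg at (254,180), centred between the fingers. The peg is at about (0.519, -0.270) with a yaw of about 11°. The blue decoy is at (138,112) and the jar at (271,70).

```bash
python3 -m creep '{"translation":[[0,0,0]],"turn":[[0,0,0]],"grip":[1]}'
python3 -c "
from plan import *
s=env.get_obs();p=s['tool_pos'];y=s['tool_rot'][2];print(p,y)
rows(p,y,[.519,-.2697,.14],11,3,False)"
```

```text
time_s: 2.92
tool_pos: [0.5191, -0.2699, 0.2709]
tool_rot: [180.0, -0.0, 10.6]
force: [0.8, 0.2, -0.5]
grip_width: 0.0869
grasp_force: 0.0
[ 0.51908617 -0.26986555  0.27087886] 10.630958756656792
[-0.0, -0.0, 0.55] turn -0.0007
[-0.0, -0.0, 0.55] turn -0.0007
[-0.0, -0.0, 0.55] turn -0.0007
```

```bash
python3 -m creep '{"translation":[[0,0,0.5],[0,0,0.5],[0,0,0.4],[0,0,0]],"turn":[[0,0,-0.002],[0,0,0],[0,0,0],[0,0,0]],"grip":[1,1,1,1]}'
python3 - <<'E'
from m import *
c=cam("wrist")
print((-c["t"]@c["R"]).round(3),env.get_obs()["tool_pos"])
for ce,a,p in comps(c,"orange",60):
    for lo,hi in((.05,.07),(.07,.105),(.105,.122),(.122,.14)):
        q=p[(p[:,2]>lo)&(p[:,2]<hi)]
        if len(q)>20: print(lo,len(q),q.mean(0).round(4),cv2.minAreaRect(q[:,:2].astype(np.float32)))
E
```

```text
time_s: 3.42
tool_pos: [0.5197, -0.2648, 0.156]
tool_rot: [-179.8, 0.3, 11.4]
force: [0.7, 0.2, -0.1]
grip_width: 0.0873
grasp_force: 0.0
[ 0.6   -0.248  0.318] [ 0.52087312 -0.26592603  0.15804344]
0.05 525 [ 0.5248 -0.2663  0.0609] ((0.5171593427658081, -0.2693454623222351), (0.04449239373207092, 0.030919551849365234), 12.038396835327148)
0.07 68 [ 0.517  -0.2694  0.0979] ((0.5177887082099915, -0.2697940766811371), (0.013326026499271393, 0.017771081998944283), 11.103789329528809)
0.105 27 [ 0.5087 -0.266   0.1125] ((0.5187104940414429, -0.26950129866600037), (0.03605755791068077, 0.017278872430324554), 10.9329833984375)
0.122 391 [ 0.5257 -0.2678  0.1285] ((0.5189259648323059, -0.26966023445129395), (0.058677587658166885, 0.01792527176439762), 11.642203330993652)
```

```bash
python3 -m creep '{"translation":[[0,0,0],[0,0,0]],"turn":[[0,0,0],[0,0,0]],"grip":[1,1]}'
```

```text
time_s: 3.72
tool_pos: [0.5216, -0.2678, 0.1601]
tool_rot: [179.9, -0.1, 11.3]
force: [-0.1, -0.2, 1.1]
grip_width: 0.0869
grasp_force: 0.0
```

```bash
python3 -m creep '{"translation":[[-0.03,0.015,0.35],[0,0,0.35],[0,0,0.25],[0,0,0.1],[0,0,0]],"turn":[[0,0,0],[0,0,0],[0,0,0],[0,0,0],[0,0,0]],"grip":[1,1,1,1,1]}'
python3 -m creep '{"translation":[[0,0,0],[0,0,0]],"turn":[[0,0,0],[0,0,0]],"grip":[1,1]}'
```

```text
time_s: 4.35
tool_pos: [0.5185, -0.2693, 0.0747]
tool_rot: [180.0, 0.0, 11.2]
force: [0.5, -0.3, -0.1]
grip_width: 0.0869
grasp_force: 0.0
time_s: 4.6
tool_pos: [0.519, -0.2695, 0.0754]
tool_rot: [180.0, -0.1, 11.2]
force: [1.2, 0.1, 0.2]
grip_width: 0.0869
grasp_force: 0.0
```

Well centred on the peg. I go 6 mm lower and close at 40 N.

```bash
python3 -m creep '{"translation":[[0,0,0.07],[0,0,0],[0,0,0],[0,0,0],[0,0,0]],"turn":[[0,0,0],[0,0,0],[0,0,0],[0,0,0],[0,0,0]],"grip":[1,0.5,0.1,0,0]}' 40
python3 -m creep '{"translation":[[0,0,0],[0,0,0]],"turn":[[0,0,0],[0,0,0]],"grip":[0,0]}'
```

```text
time_s: 5.22
tool_pos: [0.5185, -0.2692, 0.069]
tool_rot: [180.0, -0.0, 11.2]
force: [-0.1, 0.2, -0.2]
grip_width: 0.0548
grasp_force: 0.0
time_s: 5.48
tool_pos: [0.5184, -0.2692, 0.069]
tool_rot: [-180.0, -0.0, 11.2]
force: [-0.6, 0.6, -0.4]
grip_width: 0.0349
grasp_force: 0.0
```

```bash
python3 -m creep '{"translation":[[0,0,0],[0,0,0],[0,0,0],[0,0,0]],"turn":[[0,0,0],[0,0,0],[0,0,0],[0,0,0]],"grip":[0,0,0,0]}'
python3 -m creep '{"translation":[[0,0,-0.1],[0,0,-0.2],[0,0,-0.35],[0,0,-0.4],[0,0,-0.4]],"turn":[[0,0,0],[0,0,0],[0,0,0],[0,0,0],[0,0,0]],"grip":[0,0,0,0,0]}'
```

```text
time_s: 5.98
tool_pos: [0.5184, -0.2694, 0.069]
tool_rot: [180.0, -0.0, 11.2]
force: [0.5, -0.5, -0.1]
grip_width: 0.0178
grasp_force: 40.0
time_s: 6.6
tool_pos: [0.5182, -0.2692, 0.1868]
tool_rot: [-180.0, -0.0, 11.2]
force: [-0.1, -0.5, -3.7]
grip_width: 0.018
grasp_force: 40.0
```

```bash
python3 -c "
from plan import *
rows([.5184,-.2692,.195],11.2,[.52,.128,.28],1.5,8,True)"
```

```text
[0.32, -0.57, -0.13] turn 0.0067
[0.25, -0.6, -0.13] turn 0.0067
[0.18, -0.62, -0.13] turn 0.0067
[0.11, -0.63, -0.13] turn 0.0067
[0.04, -0.63, -0.13] turn 0.0067
[-0.03, -0.62, -0.13] turn 0.0067
[-0.1, -0.61, -0.13] turn 0.0067
[-0.16, -0.59, -0.13] turn 0.0067
```

```bash
python3 -m creep '{"translation":[[0,0,-0.6],[0.32,-0.57,-0.3],[0.25,-0.6,-0.15],[0.18,-0.62,0],[0.11,-0.63,0]],"turn":[[0,0,0],[0,0,0.0067],[0,0,0.0067],[0,0,0.0067],[0,0,0.0067]],"grip":[0,0,0,0,0]}'
python3 -m creep '{"translation":[[0.04,-0.63,0],[-0.03,-0.62,0],[-0.1,-0.61,0],[-0.16,-0.5,0],[0,-0.1,0]],"turn":[[0,0,0.0067],[0,0,0.0067],[0,0,0.0067],[0,0,0.0067],[0,0,0]],"grip":[0,0,0,0,0]}'
python3 -m creep '{"translation":[[0,0,0],[0,0,0],[0,0,0]],"turn":[[0,0,0],[0,0,0],[0,0,0]],"grip":[0,0,0]}'
python3 - <<'E'
from m import *
s=env.get_obs();c=cam("wrist"); save(c,"w2.png")
print((-c["t"]@c["R"]).round(3),s["tool_pos"],s["tool_rot"])
for ce,a,p in comps(c,"orange",60):
    print(ce.round(1),a,np.median(p,0).round(3))
    for lo,hi in((.105,.116),):
        q=p[(p[:,2]>lo)&(p[:,2]<hi)]
        if len(q)>20: print(lo,len(q),q.mean(0).round(4),cv2.minAreaRect(q[:,:2].astype(np.float32)))
for ce,a,p in comps(c,"red",20): print("red",ce.round(1),a,np.median(p,0).round(4))
v,u=np.mgrid[0:384,0:512]; p,z=pts(c,np.c_[u.ravel(),v.ravel()])
m=(abs(p[:,2]-.105)<.004)&(z>0)&(abs(p[:,0]-.6)<.1)&(abs(p[:,1]-.13)<.2); r=cv2.minAreaRect(p[m][:,:2].astype(np.float32)); print("stand",m.sum(),r)
b=(p[:,2]<.095)&(z>0)&(abs(p[:,0]-.58)<.03)&(abs(p[:,1]-.13)<.03); q=p[b];
if len(q): 
  uv=np.c_[u.ravel(),v.ravel()][b]; e=ray(c,uv,.105); print("hole",len(q),e.min(0),e.max(0),cv2.minAreaRect(e[:,:2].astype(np.float32)))
E
```

```text
time_s: 7.22
tool_pos: [0.5546, -0.0649, 0.2701]
tool_rot: [-180.0, -0.1, 6.4]
force: [0.3, 0.1, -4.2]
grip_width: 0.0175
grasp_force: 40.0
time_s: 7.85
tool_pos: [0.5172, 0.1325, 0.2696]
tool_rot: [-179.9, 0.0, 1.9]
force: [1.7, -0.7, -3.5]
grip_width: 0.0174
grasp_force: 40.0
time_s: 8.22
tool_pos: [0.5192, 0.127, 0.2691]
tool_rot: [180.0, -0.0, 1.4]
force: [-0.2, -0.6, -3.7]
grip_width: 0.0177
grasp_force: 40.0
[0.601 0.13  0.432] [0.51921517 0.12702456 0.26912879] [ 1.79989737e+02 -1.12205121e-02  1.44447032e+00]
[116.9 102.3] 154 [0.604 0.253 0.179]
[391.7 103.5] 145 [0.609 0.004 0.179]
[150.4 125.8] 539 [0.579 0.245 0.111]
0.105 468 [0.5805 0.2478 0.1112] ((0.5788637399673462, 0.25160112977027893), (0.040901459753513336, 0.026502303779125214), 2.50885009765625)
[356.5 125.6] 444 [0.59  0.011 0.111]
0.105 422 [0.5858 0.0087 0.1114] ((0.5837314128875732, 0.005000774748623371), (0.026459867134690285, 0.040999844670295715), 89.32795715332031)
[124.1 158. ] 123 [0.553 0.252 0.178]
[382.4 159.4] 114 [0.558 0.005 0.179]
[253.4 211.6] 767 [0.534 0.128 0.261]
[253.5 243.6] 706 [0.545 0.128 0.329]
red [200.4 209. ] 188 [0.4709 0.197  0.0964]
stand 25645 ((0.5930884480476379, 0.1286032497882843), (0.12018463015556335, 0.34152379631996155), 1.1551294326782227)
hole 342 [0.56805174 0.11936556 0.105     ] [0.5940058  0.13666665 0.105     ] ((0.5810303688049316, 0.12809954583644867), (0.025548452511429787, 0.016834726557135582), 1.4321357011795044)
```

View pics/w2.png

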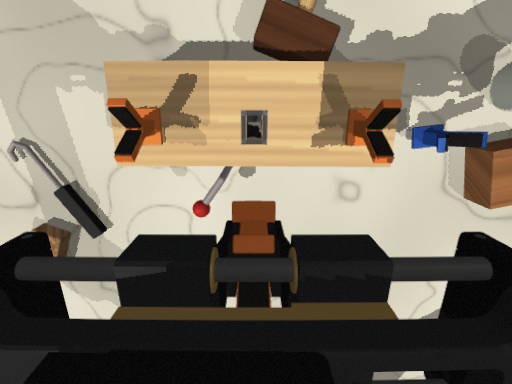

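The wrist view shows the slot at (254,126), the shelf spanning columns 105–404, the ball at (201,209) and the held peg at (253,215). From this I take the slot mark at about (0.5785, 0.1282), yaw 1.3°. I aim the peg at x = 0.5765.

```bash
python3 -m creep '{"translation":[[0.3,0,0.1],[0.3,0,0.3],[0.116,0,0.4],[0,0,0.3],[0,0,0]],"turn":[[0,0,0],[0,0,0],[0,0,0],[0,0,0],[0,0,0]],"grip":[0,0,0,0,0]}'
python3 -m creep '{"translation":[[0,0,0],[0,0,0],[0,0,0],[0,0,0]],"turn":[[0,0,0],[0,0,0],[0,0,0],[0,0,0]],"grip":[0,0,0,0]}'
python3 - <<'E'
from m import *
s=env.get_obs();print(s["tool_pos"],s["tool_rot"],s["wrist_torque"])
c=cam("wrist")
for ce,a,p in comps(c,"orange",60):
    if abs(np.median(p[:,1])-.128)<.03:
        print(ce.round(1),a,np.median(p,0).round(4),p.min(0).round(4),p.max(0).round(4))
        q=p[(p[:,2]>.22)]
        if len(q)>20: print(cv2.minAreaRect(q[:,:2].astype(np.float32)))
E
```

```text
time_s: 8.9
tool_pos: [0.5747, 0.1294, 0.1788]
tool_rot: [179.9, 0.3, 1.5]
force: [-1.3, 0.6, -3.1]
grip_width: 0.0179
grasp_force: 40.0
time_s: 9.4
tool_pos: [0.5763, 0.1304, 0.1815]
tool_rot: [-180.0, -0.0, 1.6]
force: [-0.1, -0.9, -3.9]
grip_width: 0.0175
grasp_force: 40.0
[0.57625304 0.13044673 0.18150059] [-1.79969796e+02 -4.39114649e-02  1.61243346e+00] [-0.05884415  0.13460038 -0.04844079]
[253.2 226.6] 1933 [0.5946 0.1315 0.1849] [0.5831 0.1169 0.1694] [0.6061 0.146  0.244 ]
((0.6022952795028687, 0.13182859122753143), (0.007528869900852442, 0.017360050231218338), 1.7552499771118164)
```

```bash
python3 -m creep '{"translation":[[-0.01,0.03,0],[0,0,0.1],[0,0,0.05],[0,0,0],[0,0,0]],"turn":[[0,0,0.0015],[0,0,0],[0,0,0],[0,0,0],[0,0,0]],"grip":[0,0,0,0,0]}'
python3 -m creep '{"translation":[[0,0,0],[0,0,0],[0,0,0]],"turn":[[0,0,0],[0,0,0],[0,0,0]],"grip":[0,0,0]}'
```

```text
time_s: 10.07
tool_pos: [0.5755, 0.1279, 0.169]
tool_rot: [-180.0, -0.0, 1.3]
force: [-0.1, 0.3, -3.7]
grip_width: 0.0178
grasp_force: 40.0
time_s: 10.45
tool_pos: [0.5754, 0.1278, 0.1691]
tool_rot: [-180.0, -0.0, 1.3]
force: [0.1, -0.1, -3.2]
grip_width: 0.0179
grasp_force: 40.0
```

```bash
python3 -m creep '{"translation":[[0.01,0,0.06],[0,0,0.06],[0,0,0.06],[0,0,0]],"turn":[[0,0,0],[0,0,0],[0,0,0],[0,0,0]],"grip":[0,0,0,0]}'
python3 -m creep '{"translation":[[0,0,0]],"turn":[[0,0,0]],"grip":[0]}'
```

```text
time_s: 10.95
tool_pos: [0.5757, 0.1278, 0.1539]
tool_rot: [180.0, 0.1, 1.3]
force: [-0.3, 0.6, -3.8]
grip_width: 0.0178
grasp_force: 40.0
time_s: 11.08
tool_pos: [0.5762, 0.1279, 0.1546]
tool_rot: [-180.0, -0.0, 1.3]
force: [-0.2, -0.4, -4.8]
grip_width: 0.0178
grasp_force: 40.0
```

```bash
python3 -m creep '{"translation":[[0,0,0.1],[0,0,0.1],[0,0,0.1],[0,0,0.08],[0,0,0]],"turn":[[0,0,0],[0,0,0],[0,0,0],[0,0,0],[0,0,0]],"grip":[0,0,0,0,0]}'
python3 -m creep '{"translation":[[0,0,0.03],[0,0,0]],"turn":[[0,0,0],[0,0,0]],"grip":[0,0]}'
```

```text
time_s: 11.7
tool_pos: [0.5756, 0.1278, 0.1233]
tool_rot: [180.0, 0.1, 1.3]
force: [-0.6, -0.4, -3.3]
grip_width: 0.0177
grasp_force: 40.0
time_s: 11.95
tool_pos: [0.5762, 0.1279, 0.1218]
tool_rot: [-180.0, -0.0, 1.3]
force: [-0.0, 0.1, -2.9]
grip_width: 0.018
grasp_force: 40.0
```

```bash
python3 -m creep '{"translation":[[0,0,0.03],[0,0,0.02],[0,0,0]],"turn":[[0,0,0],[0,0,0],[0,0,0]],"grip":[0,0,0]}'
python3 -m creep '{"translation":[[0,0,0]],"turn":[[0,0,0]],"grip":[0]}'
```

```text
time_s: 12.32
tool_pos: [0.5764, 0.128, 0.1189]
tool_rot: [-180.0, -0.0, 1.3]
force: [-2.7, -0.1, 5.1]
grip_width: 0.0178
grasp_force: 40.0
time_s: 12.45
tool_pos: [0.5764, 0.128, 0.119]
tool_rot: [-180.0, -0.0, 1.3]
force: [-4.0, -0.9, 6.2]
grip_width: 0.0179
grasp_force: 40.0
```

Seated: TCP at 0.119 as expected, with contact force. I release, go up, move clear and look.

```bash
python3 -m creep '{"translation":[[0,0,0],[0,0,0],[0,0,0],[0,0,0]],"turn":[[0,0,0],[0,0,0],[0,0,0],[0,0,0]],"grip":[0.6,0.6,0.6,0.6]}'
python3 -m creep '{"translation":[[0,0,-0.2],[0,0,-0.4],[0,0,-0.5],[0,0,-0.5],[-0.5,0,0]],"turn":[[0,0,0],[0,0,0],[0,0,0],[0,0,0],[0,0,0]],"grip":[0.6,0.6,0.4,0,0]}'
python3 -m creep '{"translation":[[-0.5,-0.3,0],[-0.3,-0.3,0],[0,0,0],[0,0,0],[0,0,0]],"turn":[[0,0,0],[0,0,0],[0,0,0],[0,0,0],[0,0,0]],"grip":[0,0,0,0,0]}'
python3 - <<'E'
from m import *
s=env.get_obs();c=cam("wrist"); save(c,"w3.png")
print(s["tool_pos"],s["tool_rot"])
for c,n in((c,"wrist"),(cam("scene"),"scene"),(cam("side"),"side")):
  for ce,a,p in comps(c,"orange",20):
    if abs(np.median(p[:,1])-.128)<.16:
        q=p[(p[:,2]>.1)&(p[:,2]<.117)]
        print(n,ce.round(1),a,np.median(p,0).round(4),p.min(0).round(4),p.max(0).round(4),len(q) and np.median(q[:,2]))
  for ce,a,p in comps(c,"red",20):
    if abs(np.median(p[:,1])-.2)<.05: print(n,"red",ce.round(1),a,ray(c,ce,.089))
E
```

```text
time_s: 12.95
tool_pos: [0.5762, 0.1279, 0.1176]
tool_rot: [180.0, -0.0, 1.3]
force: [0.5, 0.5, 0.4]
grip_width: 0.0482
grasp_force: 0.0
time_s: 13.58
tool_pos: [0.5397, 0.1266, 0.2505]
tool_rot: [-179.9, -0.5, 1.2]
force: [-0.5, 0.3, 0.4]
grip_width: 0.03
grasp_force: 0.0
time_s: 14.2
tool_pos: [0.472, 0.1724, 0.2461]
tool_rot: [180.0, -0.0, 1.2]
force: [0.2, 0.2, -0.4]
grip_width: 0.0002
grasp_force: 0.0
[0.47198178 0.17236541 0.24610735] [ 1.79987329e+02 -4.02148892e-02  1.20530240e+00]
wrist [152.7  39.7] 232 [0.6034 0.2533 0.1788] [0.5986 0.2443 0.175 ] [0.6077 0.2626 0.1816] 0
wrist [471.8  41.7] 177 [0.6089 0.0038 0.1791] [ 0.6057 -0.004   0.1758] [0.6125 0.0131 0.1815] 0
wrist [296.8  72.8] 765 [0.5879 0.137  0.113 ] [0.5562 0.1204 0.1052] [0.6051 0.1434 0.1816] 0.11135010468590778
wrist [182.7  65.9] 133 [0.5945 0.2458 0.1113] [0.5847 0.2398 0.1096] [0.5992 0.2558 0.1555] 0.11127686849295172
wrist [424.2  66.1] 131 [ 0.6007 -0.0013  0.1114] [ 0.5921 -0.0106  0.1098] [0.6038 0.0123 0.138 ] 0.11133969258156315
wrist [167.4  78.5] 34 [0.5789 0.2531 0.147 ] [0.5781 0.2455 0.1447
[... 521 characters left out ...]
5538 0.1362 0.1813] 0
wrist red [232.4 180.8] 238 [[0.46793351 0.1983514  0.089     ]]
scene [268.1 222.8] 22 [0.5997 0.1354 0.1761] [0.5828 0.123  0.1479] [0.6045 0.1398 0.1829] 0
scene [273.  231.3] 83 [0.581  0.1359 0.1116] [0.553  0.1167 0.1021] [0.5972 0.1431 0.1392] 0.11022778596808919
scene [297.3 261.9] 103 [0.586  0.2612 0.113 ] [0.5556 0.2457 0.103 ] [0.6064 0.2679 0.1822] 0.11009525262787778
scene red [316.7 233.9] 24 [[0.46626725 0.19794223 0.089     ]]
side [251.5 153.3] 75 [0.5795 0.1193 0.1259] [ 0.5547 -0.0081  0.1078] [0.5972 0.1482 0.182 ] 0.11261199709915777
side [255.7 173.9] 93 [ 0.585  -0.0046  0.1162] [ 0.5668 -0.0155  0.1089] [0.6041 0.014  0.1495] 0.11255982227320602
```

View pics/w3.png

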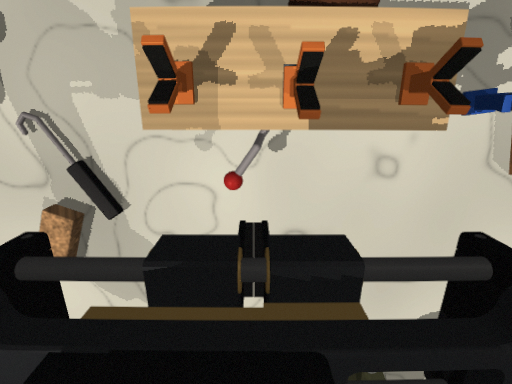

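The peg is seated, its collar top at 0.1113 like the other two and its V in line with theirs. The ball at (233,181) is at (0.467, 0.198), so the knob is near 0.09. I go down with closed fingers on the left side of the lever.

```bash
python3 -m creep '{"translation":[[0.2,-0.35,0.2],[0.125,-0.3,0.4],[0,0,0.4],[0,0,0.2],[0,0,0]],"turn":[[0,0,0],[0,0,0],[0,0,0],[0,0,0],[0,0,0]],"grip":[0,0,0,0,0]}'
python3 -m creep '{"translation":[[0,0,0],[0,0,0]],"turn":[[0,0,0],[0,0,0]],"grip":[0,0]}'
```

```text
time_s: 14.98
tool_pos: [0.4955, 0.2252, 0.149]
tool_rot: [179.9, 0.1, 1.3]
force: [0.6, -0.5, 1.2]
grip_width: 0.0003
grasp_force: 0.0
time_s: 15.22
tool_pos: [0.4967, 0.2263, 0.1512]
tool_rot: [-179.9, -0.1, 1.3]
force: [0.8, 0.2, 0.7]
grip_width: 0.0005
grasp_force: 0.0
```

```bash
python3 -m creep '{"translation":[[0,0,0.3],[0,0,0.3],[0,0,0.2],[0,0,0.13],[0,0,0]],"turn":[[0,0,0],[0,0,0],[0,0,0],[0,0,0],[0,0,0]],"grip":[0,0,0,0,0]}'
python3 -m creep '{"translation":[[0,0,0],[0,0,0]],"turn":[[0,0,0],[0,0,0]],"grip":[0,0]}'
```

```text
time_s: 15.85
tool_pos: [0.4957, 0.2259, 0.0751]
tool_rot: [180.0, 0.0, 1.3]
force: [0.0, 0.6, 0.3]
grip_width: 0.0005
grasp_force: 0.0
time_s: 16.1
tool_pos: [0.4964, 0.2263, 0.0761]
tool_rot: [-180.0, -0.1, 1.3]
force: [0.3, 0.5, -0.4]
grip_width: 0.0002
grasp_force: 0.0
```

```bash
python3 -m creep '{"translation":[[-0.03,0.05,0],[0,0.05,0],[0,0.05,0],[0,0.05,0],[0,0.05,0]],"turn":[[0,0,0],[0,0,0],[0,0,0],[0,0,0],[0,0,0]],"grip":[0,0,0,0,0]}'
python3 -m creep '{"translation":[[0,0.05,0],[0,0.05,0],[0,0.05,0]],"turn":[[0,0,0],[0,0,0],[0,0,0]],"grip":[0,0,0]}'
```

```text
time_s: 16.73
tool_pos: [0.494, 0.2056, 0.0754]
tool_rot: [-180.0, -0.0, 1.3]
force: [0.2, -0.4, 0.4]
grip_width: 0.0003
grasp_force: 0.0
time_s: 17.1
tool_pos: [0.4942, 0.1953, 0.0756]
tool_rot: [-179.9, -0.0, 1.4]
force: [-0.7, 4.6, 0.2]
grip_width: 0.0001
grasp_force: 1.8
```

```bash
python3 -m creep '{"translation":[[0,0.05,0],[0,0.05,0],[0,0.05,0],[0,0.05,0],[0,0.04,0]],"turn":[[0,0,0],[0,0,0],[0,0,0],[0,0,0],[0,0,0]],"grip":[0,0,0,0,0]}'
python3 -m creep '{"translation":[[-0.02,0.03,0],[-0.02,0.03,0],[0,0.03,0]],"turn":[[0,0,0],[0,0,0],[0,0,0]],"grip":[0,0,0]}'
```

```text
time_s: 17.73
tool_pos: [0.4943, 0.1745, 0.0752]
tool_rot: [-180.0, 0.0, 1.3]
force: [-2.3, 4.9, -0.5]
grip_width: 0.0004
grasp_force: 2.0
time_s: 18.1
tool_pos: [0.4918, 0.1671, 0.0754]
tool_rot: [180.0, -0.0, 1.3]
force: [0.5, 3.8, -2.3]
grip_width: 0.0003
grasp_force: 2.0
```

```bash
for i in 1; do python3 -m creep '{"translation":[[0,0.025,0],[0,0.025,0],[0,0.025,0]],"turn":[[0,0,0],[0,0,0],[0,0,0]],"grip":[0,0,0]}'; done
python3 - <<'E'
from m import *
c=cam("wrist")
for ce,a,p in comps(c,"red",20):
    b=ray(c,ce,.089)[0]; d=b-[.5588,.1378,0]; print(ce,a,b,np.degrees(np.arctan2(d[1],d[0]))%360, "knob",np.radians(np.degrees(np.arctan2(d[1],d[0]))%360-141.3))
E
```

```text
time_s: 18.48
tool_pos: [0.4909, 0.1617, 0.0752]
tool_rot: [-180.0, 0.1, 1.3]
force: [-2.3, 5.1, 0.4]
grip_width: 0.0004
grasp_force: 2.1
[256.31914894 301.5035461 ] 141 [0.44942417 0.15924894 0.089     ] 168.9049130647899 knob 0.4817966227073822
```

```bash
python3 -m creep '{"translation":[[0,0.04,0],[0,0.04,0],[0,0.03,0],[0,0.025,0]],"turn":[[0,0,0],[0,0,0],[0,0,0],[0,0,0]],"grip":[0,0,0,0]}'
python3 -m creep '{"translation":[[0,0.025,0],[0,0.025,0]],"turn":[[0,0,0],[0,0,0]],"grip":[0,0]}'
python3 -m creep '{"translation":[[0,0.025,0],[0,0.025,0]],"turn":[[0,0,0],[0,0,0]],"grip":[0,0]}'
```

```text
time_s: 19.02
tool_pos: [0.4907, 0.151, 0.075]
tool_rot: [-180.0, 0.1, 1.4]
force: [-4.1, 4.4, 0.5]
grip_width: 0.0004
grasp_force: 2.4
time_s: 19.27
tool_pos: [0.4907, 0.1476, 0.0751]
tool_rot: [-179.9, 0.1, 1.4]
force: [-4.1, 5.7, 0.6]
grip_width: 0.0005
grasp_force: 3.1
time_s: 19.52
tool_pos: [0.4907, 0.1436, 0.075]
tool_rot: [-179.9, 0.2, 1.4]
force: [-3.8, 6.8, -0.4]
grip_width: 0.0008
grasp_force: 3.6
```

```bash
python3 -m creep '{"translation":[[0,0.015,0],[0,0.015,0]],"turn":[[0,0,0],[0,0,0]],"grip":[0,0]}'
python3 -m creep '{"translation":[[0,0.015,0],[0,0.015,0]],"turn":[[0,0,0],[0,0,0]],"grip":[0,0]}'
python3 - <<'E'
from m import *
c=cam("wrist"); save(c,"w4.png")
for ce,a,p in comps(c,"red",20):
    b=ray(c,ce,.089)[0]; d=b-[.5588,.1378,0]; print(ce,a,b,np.hypot(d[0],d[1]), "knob",np.radians(np.degrees(np.arctan2(d[1],d[0]))%360-141.3))
E
```

```text
time_s: 19.77
tool_pos: [0.4907, 0.1427, 0.0751]
tool_rot: [-179.8, 0.1, 1.4]
force: [-4.2, 9.0, 0.1]
grip_width: 0.0004
grasp_force: 4.9
time_s: 20.02
tool_pos: [0.4906, 0.1418, 0.0751]
tool_rot: [-179.7, 0.1, 1.5]
force: [-4.0, 12.2, -1.0]
grip_width: 0.0009
grasp_force: 6.4
```

Clear bite: the force rises from 5 to 12 N in under 2 mm of travel. I press a little further, in small steps, to about 17–18 N.

```bash
python3 -m creep '{"translation":[[0,0.012,0],[0,0.012,0]],"turn":[[0,0,0],[0,0,0]],"grip":[0,0]}'
python3 -m creep '{"translation":[[0,0.012,0],[0,0.008,0]],"turn":[[0,0,0],[0,0,0]],"grip":[0,0]}'
```

```text
time_s: 20.32
tool_pos: [0.4906, 0.1411, 0.0751]
tool_rot: [-179.7, 0.1, 1.5]
force: [-4.2, 14.9, -2.8]
grip_width: 0.0005
grasp_force: 7.5
time_s: 20.58
tool_pos: [0.4906, 0.1406, 0.0751]
tool_rot: [-179.6, 0.1, 1.6]
force: [-3.0, 16.2, -3.3]
grip_width: 0.0001
grasp_force: 8.4
```

```bash
python3 -m creep '{"translation":[[0,0.012,0],[0,0.012,0]],"turn":[[0,0,0],[0,0,0]],"grip":[0,0]}'
python3 -m creep '{"translation":[[0,0.008,0],[0,0,0]],"turn":[[0,0,0],[0,0,0]],"grip":[0,0]}'
```

```text
time_s: 20.82
tool_pos: [0.4906, 0.1399, 0.0751]
tool_rot: [-179.5, 0.1, 1.6]
force: [-3.4, 19.3, -3.9]
grip_width: 0.0001
grasp_force: 9.7
time_s: 21.08
tool_pos: [0.4906, 0.1398, 0.0751]
tool_rot: [-179.5, 0.1, 1.6]
force: [-3.0, 18.8, -4.2]
grip_width: 0.0003
grasp_force: 9.8
```

```bash
python3 -m creep '{"translation":[[0,-0.05,0],[0,-0.1,0],[-0.1,-0.2,0],[0,-0.1,0],[0,0,0]],"turn":[[0,0,0],[0,0,0],[0,0,0],[0,0,0],[0,0,0]],"grip":[0,0,0,0,0]}'
python3 -m creep '{"translation":[[0,0,-0.3],[0,0,-0.5],[0,0,-0.6],[-0.2,0,-0.6],[-0.2,-0.2,0]],"turn":[[0,0,0],[0,0,0],[0,0,0],[0,0,0],[0,0,0]],"grip":[0,0,0,0,0]}'
python3 -m creep '{"translation":[[0,0,0],[0,0,0]],"turn":[[0,0,0],[0,0,0]],"grip":[0,0]}'
python3 - <<'E'
from m import *
c=cam("wrist"); save(c,"w5.png")
for ce,a,p in comps(c,"red",20):
    b=ray(c,ce,.089)[0]; d=b-[.5588,.1378,0]; print(ce,a,b,np.hypot(d[0],d[1]), "knob",np.radians(np.degrees(np.arctan2(d[1],d[0]))%360-141.3))
for ce,a,p in comps(c,"orange",20):
    print(ce.round(1),a,np.median(p,0).round(4),p.min(0).round(4),p.max(0).round(4))
E
```

```text
time_s: 21.7
tool_pos: [0.4842, 0.1672, 0.0754]
tool_rot: [179.9, -0.0, 1.4]
force: [0.6, 0.3, -0.9]
grip_width: 0.0004
grasp_force: 0.0
time_s: 22.32
tool_pos: [0.4543, 0.1814, 0.2397]
tool_rot: [-179.8, -0.4, 1.1]
force: [0.2, 0.5, -0.8]
grip_width: 0.0008
grasp_force: 0.0
time_s: 22.58
tool_pos: [0.4517, 0.1815, 0.2347]
tool_rot: [179.9, 0.0, 1.3]
force: [0.2, -0.5, -0.4]
grip_width: 0.0003
grasp_force: 0.0
[303.80155642 181.93774319] 257 [0.4509502  0.12141843 0.089     ] 0.10908682561696414 knob 0.8261826748712692
[157.3   4.6] 249 [0.6031 0.2535 0.1789] [0.5996 0.2449 0.1057] [0.6272 0.2885 0.1817]
[310.   45.2] 1088 [0.5856 0.1386 0.129 ] [0.5549 0.1215 0.1043] [0.6079 0.145  0.1813]
[491.5  12.8] 403 [0.6068 0.0116 0.1775] [ 0.5995 -0.0403  0.1053] [0.6355 0.0151 0.1817]
[190.5  41.8] 189 [0.5939 0.2446 0.1113] [0.5869 0.2389 0.1063] [0.5993 0.2535 0.1475]
[444.   41.8] 129 [ 6.011e-01 -5.000e-04  1.115e-01] [ 0.5918 -0.0106  0.1099] [0.6038 0.013  0.1362]
[175.4  51.5] 53 [0.5788 0.2497 0.1474] [0.5762 0.2444 0.142 ] [0.5816 0.2615 0.1505]
[461.5  54. ] 26 [0.5836 0.0061 0.1476] [ 0.5816 -0.005   0.1464] [0.585  0.0122 0.1486]
[189.2  75.3] 284 [0.5633 0.247  0.1113] [0.5566 0.2387 0.1096] [0.5744 0.2596 0.1652]
[433.2  76.6] 382 [0.5691 0.0042 0.1114] [ 0.5625 -0.0114  0.1091] [0.5769 0.018  0.1161]
[163.4  80.7] 242 [0.5523 0.2527 0.1788] [0.5486 0.244  0.1041] [0.5568 0.2869 0.1811]
[325.   84.3] 222 [0.5526 0.1294 0.1788] [0.549  0.1207 0.1759] [0.5565 0.1376 0.1816]
[486.3  83.1] 185 [0.5575 0.0031 0.1791] [ 0.5541 -0.0059  0.176 ] [0.5607 0.012  0.1812]
```

View pics/w5.png

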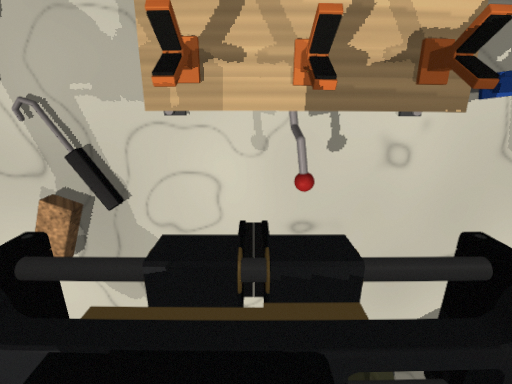

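The view shows the lever swung to the right (ball at (304,182), knob about 0.83). The peg was pushed back about 2 mm against the stop, is still fully seated, and its V (310,45) lines up with the other two. The lever held at 18.8 N and the robot is clear, so I hand it in.

```bash
python3 -c "
from cell import env
print(env.sign_off())"
```

```text
the job is handed in; nothing more can be done
None
```

The peg is fully seated in the middle slot with its V in line with the other two, the cam is biting (lever held against about 19 N, at knob angle about 0.83 rad), and the job was handed in at about 23 s of the 61 s allowed.

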